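Unlock the guard of a monitor unit and set its sunken trim knob

TASK

On the monitor unit with the wooden ends, pull up the yellow spring plunger, slide the clear guard along to its other locating hole and let the plunger snap in there, so that the well is uncovered. Then turn the sunken blue trim knob anticlockwise (seen from above) until the white end of its bar points at the red mark on the ring around the well. Leave the other things on the desk where they are.

Things in the scene. Friction and masses are not known exactly. Their poses are not given: they have to be found in the camera images.
- unit: Monitor unit, fixed: dark metal box 200 (its x) x 330 mm (its y), top panel 70 mm high, a wooden cheek 12 mm thick, 78 mm high at each y end. Origin: centre of underside; x to its rear strip of faders, y along the guard's travel, z up. Two 8 x 8 mm guide rails lie along y on the panel at x -76 and +36 mm. Faces the robot, yaw within 20 degrees.
- well (a point): Centre of the mouth of the round well (86 mm across, 32 mm deep, at unit x -20, y -85 mm), level with the panel top. The trim knob turns about the vertical axis through it.
- hole2 (a point): Mouth, at panel level, of the second locating hole (14 mm square, at unit x -20, y +85 mm), where the plunger must snap in. The first hole is 90 mm from it along the unit's -y.
- guard (a joint): Guard position along unit +y (m): 0 = over the well, plunger above first hole; 0.090 = well uncovered, plunger above second hole; stops at -0.002 and 0.092; friction 1 N. Clear plate 102 (x) x 144 mm (y), 4 mm thick, top 9 mm above the panel, spanning unit y -124 to +20 mm at 0; it carries the plunger and cannot slide over 3 mm while the pin sits in a hole.
- plunger (a joint): Lift of the spring plunger (m): 0 = pin down in a hole, about 0.008 = pin riding on the panel, 0.013 = top stop. The 8 mm pin reaches 8 mm into the hole; a spring pulls it down, 4 N at 0 to 7 N at the top stop. Let go over a hole it snaps in; let go short of it, it rests on the panel and can be pushed on until it drops in.
- plunger_head (a point): Centre of the plunger's yellow round head (28 mm across, 16 mm high), which moves with guard and plunger; 23 mm above the guard plate when the pin is down. Under the head a neck 16 mm across, and on the plate a steel collar 24 mm across, 6 mm high.
- trim (a joint): Knob angle (rad): at 0 the white end of its bar points along unit -x, growing anticlockwise from above; stops at -0.15 and 2.6; stays where left (friction 0.05 N m). Blue bar 58 mm long, 12 mm wide, 21 mm high, centred on the well's axis, on a grey disc 60 mm across whose top is 26 mm below the panel; bar top 5 mm below the panel. Fingers have the space around it in the well.
- pointer (a point): White end of the trim bar: top edge of the bar's end face, 29 mm from the well's axis; moves with the knob.
- bezel: Grey flat ring around the well's mouth, 88 to 102 mm across, 2 mm high, fixed; its red mark is on its -x axis, 47.5 mm from the centre. Origin: on the well's axis at panel height; z up. Its yaw relative to the unit is the knob angle wanted (1.3 to 1.75 rad).
- mic: hand microphone, lying, 199 mm long, 48 mm thick head; to be left alone; origin at its underside's centre
- adapter: black power adapter, 115 x 55 x 32 mm; to be left alone; origin at its underside's centre
- tape: roll of white tape lying flat, 96 mm across, 30 mm high; to be left alone; origin at its underside's centre
- mug: black mug, 80 mm across, 90 mm high; to be left alone; origin at its underside's centre
- drink: closed drink bottle, 66 mm across, 200 mm high; to be left alone; origin at its underside's centre
- driver: screwdriver lying flat; to be left alone; origin at its underside's centre

How it is judged:
By the outcome, as a careful person would: the job done as asked, in the order asked, and still so for the second after the job is handed in, with the robot touching nothing.
It also fails if it takes over 51 s, if anything falls off the work surface, if the arm or the gripper's body presses on something with over 40 N, if the wrist force passes 120 N, or if a joint passes its speed limit or range.

ROBOT

A 6-joint arm with a two-finger parallel gripper is mounted at the origin on the work surface. World frame = base frame: x ahead of the robot, y to its left, z up, the work surface at z = 0. Lengths are in m, angles in degrees, forces in N, time in s.
With the tool pointing down it reaches from about 0.25 to 0.725 m from the base axis. Payload 9.7 kg.
Tool frame: the origin (TCP) lies at the very end of the fingers, on their centre line; the grasp point (between the pads) lies 19 mm behind it (bot.grip_depth is the distance from the TCP to the grasp point, in m); z points along the fingers, y is the direction in which the jaws open and shut (so a half turn about z gives the same grasp; the last joint's range is limited). The gripper opens to 85 mm and grips with 20 to 120 N. Pads are 22 mm wide; open, the fingers measure 114 mm over their backs; the gripper's body (76 mm by 85 mm) begins 54 mm behind the grasp point. The pads swing forward as they close: fully open they stand 13 mm farther back than shut.
Start: joints at [67.036, 4.979, 10.078, 95.1, 0, 90], TCP at [0.215, 0.506, 0.231] pointing down, gripper open.
Joint ranges: [-179.16, 179.16], [-48.56, 103.87], [-65.8, 70.77], [-126.05, 130.52], [-82.76, 87.17], [-180, 180]. Speed limits (degrees/s): [127.2, 127.2, 147.25, 180, 180, 180].

INTERFACE

Orientations are given as [roll, pitch, yaw] about the fixed x, y, z axes, in that order (R = Rz(yaw) Ry(pitch) Rx(roll)).
In Python, from workcell import bot, viewer gives the robot as it stands.
- The arm moves only by the tool arm_command, never from a script. Its argument "motion" is a list of rows, each a list of 3 entries, a list of its own where there are three numbers: the opening, from 0 (shut) to 1 (fully open), then the shift along the tool's x, y, z in units of 60 mm (1.0 is 60 mm), then the turn, a rotation vector about the tool's x, y, z in units of 6 degrees (1.0 is 6 degrees). A call has 1 to 12 rows; each row shifts and turns the commanded pose from where the row before left it, along the tool's axes as they then stand; what a row does not reach is not made up. A row lasts 1/8 s, in which the tool goes at most 62.5 mm and 10.7 degrees, less where a joint would pass 70% of its speed; a pose out of reach is approached as far as the arm can. A call is refused whole if a number of a shift passes 1 or a number of a turn 1, either way. A call with a gripper value outside its range is refused whole. The fingers move at their own pace and stop on an object; "newtons" is the grip in N (left out, the last holds). Time passes only in rows, so rows that do not move let the fingers close. It gives the time, the measured TCP pose, the force and the opening at its end, in the units of the state.
- bot.get_obs(): the state, without advancing time (a new reading comes with each control period).
- viewer.camera(name): name is "scene" or "top" or "wrist"; returns the picture (384x512x3 uint8, blue, green, red); there is no depth.
- viewer.calibration(name): a dict with "fx", "fy", "cx", "cy" (pixels), "k1" (the pictures are not rectified: a ray, as slopes to the right and down, at radius r is drawn at 1 + k1 r^2 times it, then the intrinsics apply), "T" (4x4, takes a point from camera to world coordinates). Camera axes: x right, y down, z forward; pixel columns grow to the right and rows downward; lengths in m; the calibration is good to about 2 mm. A picture is of the moment at which its call begins: read the wrist's pose just before it. calibration takes no time and is no camera call; for the wrist camera it gives the pose at the moment of the call.
- bot.job_done(): hands the job in, once; it reports no verdict.
The state is a dict: "time": time; "q": joint angles; "qd": joint speeds; "joint_efforts": joint torques, N m; "ee_pos": TCP position; "tcp_rot": TCP orientation; "wrist_force": force on the tool from outside, world axes, zero at the start; "torque": the same for the moment, N m; "opening": finger opening in m.
Only numpy, scipy, OpenCV 4.12 (cv2) and the standard library are available. Lean on these libraries where they do the work, as an engineer would, in place of code of your own. Each camera call takes 0.05 s, during which the arm holds its last target.

## Working session

There is one attempt and no reset: what is moved stays moved. The work goes in short steps, Python scripts to look and compute and a tool call to move; the robot and the scene stay as the last step left them, time stands still between calls to the robot, and variables do not carry over. Pictures are saved under pics/ and viewed, and the job is handed in when it is done.

Besides the shell and the picture viewer there is one more tool, called after "Call:" as name(argument=value, ...), one argument or row to a line, values as JSON. arm_command: Moves the arm, as the interface text tells. Its arguments: {"type":"object","properties":{"motion":{"type":"array"},"newtons":{"type":"number"}},"required":["motion"]}

```bash
mkdir -p pics; ls
cat > h.py <<'E'
import numpy as np, cv2
from workcell import bot, viewer
def ray(cal,u,v):
    K=np.array([[cal['fx'],0,cal['cx']],[0,cal['fy'],cal['cy']],[0,0,1]])
    xd=np.array([(u-cal['cx'])/cal['fx'],(v-cal['cy'])/cal['fy']])
    x=xd.copy()
    for _ in range(30): x=xd/(1+cal['k1']*(x@x))
    T=np.array(cal['T']); d=T[:3,:3]@np.array([x[0],x[1],1]); return T[:3,3],d/np.linalg.norm(d)
def onz(cal,u,v,z):
    o,d=ray(cal,u,v); return o+d*(z-o[2])/d[2]
def tri(rays):
    A=np.zeros((3,3));b=np.zeros(3)
    for o,d in rays:
        P=np.eye(3)-np.outer(d,d);A+=P;b+=P@o
    p=np.linalg.solve(A,b); return p,[np.linalg.norm((np.eye(3)-np.outer(d,d))@(p-o)) for o,d in rays]
def proj(cal,p):
    T=np.array(cal['T']); c=T[:3,:3].T@(np.array(p)-T[:3,3]); s=c[:2]/c[2]; s=s*(1+cal['k1']*(s@s))
    return s[0]*cal['fx']+cal['cx'],s[1]*cal['fy']+cal['cy']
E
python3 - <<'E'
from h import *
np.set_printoptions(precision=4,suppress=True)
for n in ['scene','top','wrist']:
    c=viewer.calibration(n); im=viewer.camera(n); cv2.imwrite(f'pics/{n}0.png',im)
    print(n,{k:(np.round(v,4).tolist()) for k,v in c.items()})
print(bot.get_obs())
E
```

```text
pics
scene {'fx': 442.4857, 'fy': 442.4857, 'cx': 254.032, 'cy': 190.1897, 'k1': -0.1382, 'T': [[0.5093, 0.7364, -0.4455, 1.3162], [0.8606, -0.4404, 0.2558, -0.4989], [-0.0079, -0.5136, -0.858, 1.5986], [0.0, 0.0, 0.0, 1.0]]}
top {'fx': 440.7047, 'fy': 440.7047, 'cx': 256.9215, 'cy': 188.2135, 'k1': 0.0222, 'T': [[0.0024, -0.9948, 0.1021, 0.3721], [-1.0, -0.0024, 0.0001, -0.0312], [0.0001, -0.1021, -0.9948, 1.5834], [0.0, 0.0, 0.0, 1.0]]}
wrist {'fx': 270.6601, 'fy': 270.6601, 'cx': 253.7914, 'cy': 185.94, 'k1': -0.0339, 'T': [[0.3906, 0.8773, 0.2788, 0.1432], [0.9206, -0.3721, -0.1188, 0.5364], [-0.0005, 0.3031, -0.953, 0.3726], [0.0, 0.0, 0.0, 1.0]]}
{'time': 0.15, 'q': array([67.0368,  5.0043, 10.0439, 95.0973, -0.0008, 90.0017]), 'qd': array([-0.0029, -0.0965,  0.1259,  0.0374, -0.0291,  0.0151]), 'joint_efforts': array([  0.0012, -52.0763,  46.5043,   0.0139,   0.0001,   0.    ]), 'ee_pos': array([0.2145, 0.5063, 0.2307]), 'tcp_rot': array([-179.9423,    0.0008,  157.035 ]), 'wrist_force': array([-0.1393, -0.5017, -0.3901]), 'torque': array([-0.0199,  0.0009,  0.0035]), 'opening': 0.08518365526305348}
```

View pics/top0.png

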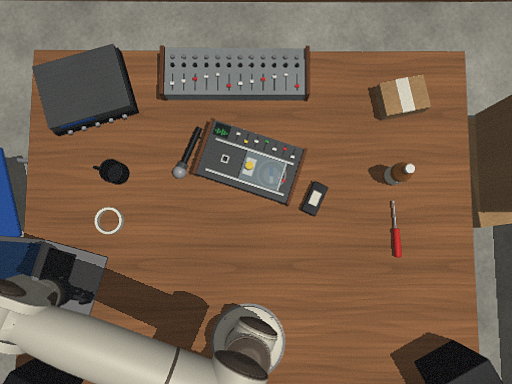

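View pics/scene0.png

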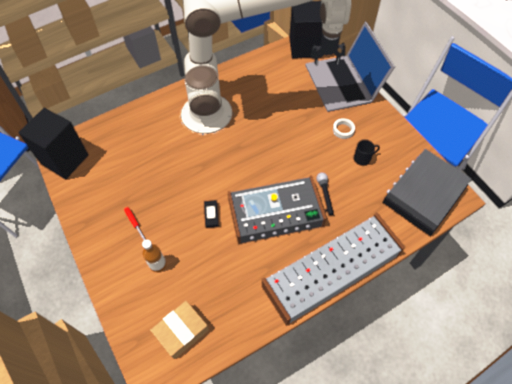

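View pics/wrist0.png

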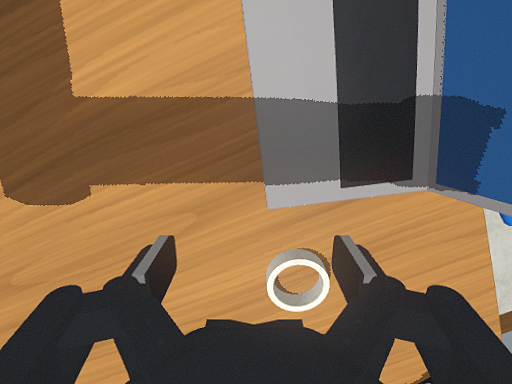

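Run:
```python
import cv2
t=cv2.imread('pics/top0.png')[110:215,180:335]; cv2.imwrite('pics/topz.png',cv2.resize(t,None,fx=5,fy=5,interpolation=cv2.INTER_CUBIC))
t=cv2.imread('pics/scene0.png')[170:250,220:335]; cv2.imwrite('pics/scenez.png',cv2.resize(t,None,fx=6,fy=6,interpolation=cv2.INTER_CUBIC))
```

```text
(no output)
```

View pics/topz.png

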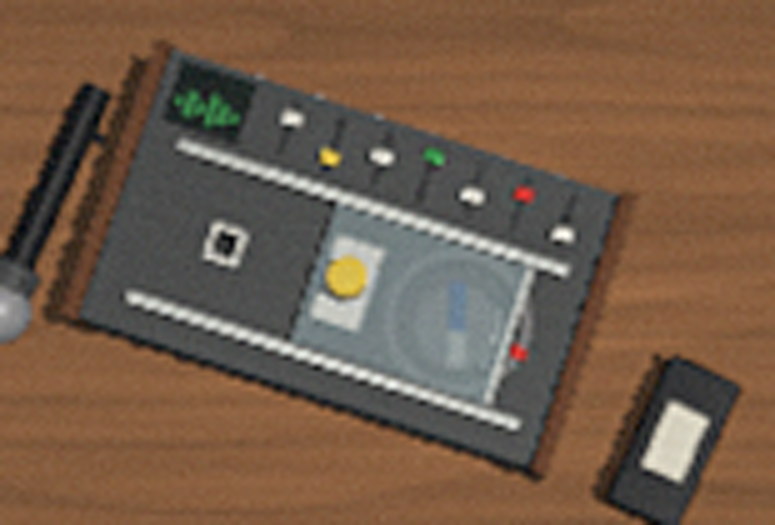

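View pics/scenez.png

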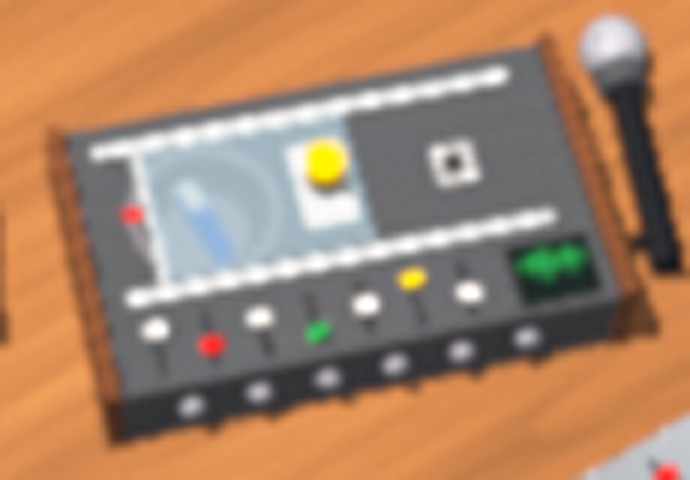

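Run:
```python
from h import *
np.set_printoptions(precision=4,suppress=True)
ct,cs=viewer.calibration('top'),viewer.calibration('scene')
T=cv2.imread('pics/top0.png');S=cv2.imread('pics/scene0.png')
def blobs(im,lo,hi,box):
    h=cv2.cvtColor(im,cv2.COLOR_BGR2HSV); m=cv2.inRange(h,lo,hi)
    n,l,s,c=cv2.connectedComponentsWithStats(m)
    return [(c[i].round(2).tolist(),int(s[i][4])) for i in range(1,n) if box[0]<c[i][0]<box[2] and box[1]<c[i][1]<box[3] and s[i][4]>3]
bt=(180,110,335,215);bs=(220,170,335,250)
for nm,lo,hi in [('yel',(20,130,110),(35,255,255)),('red',(0,170,90),(6,255,255)),('red2',(174,150,90),(180,255,255)),('white',(0,0,185),(180,50,255))]:
    print(nm,blobs(T,lo,hi,bt),blobs(S,lo,hi,bs))
p,e=tri([ray(ct,180+348/5,110+275/5),ray(cs,220+325/6,170+162/6)]);print('head',p,e)
p,e=tri([ray(ct,180+226/5,110+244/5),ray(cs,220+455/6,170+162/6)]);print('hole2',p,e)
p,e=tri([ray(ct,180+518/5,110+352/5),ray(cs,220+132/6,170+214/6)]);print('mark',p,e)
# rails ends on z .078
for u,v in [(180,145),(568,270),(130,297),(518,424)]: print(onz(ct,180+u/5,110+v/5,.078))
```

```text
yel [([245.36, 141.09], 11), ([248.91, 165.0], 46)] [([273.57, 196.95], 37), ([288.17, 215.92], 12)]
red [([284.0, 148.5], 6), ([283.0, 179.83], 6)] [([254.71, 227.0], 7), ([330.6, 249.2], 5)]
red2 [] []
white [([238.0, 133.5], 6), ([256.86, 152.02], 125), ([256.0, 141.0], 7), ([273.71, 148.57], 7), ([227.25, 156.75], 4), ([292.0, 156.5], 6), ([222.88, 161.0], 8), ([251.16, 160.31], 32), ([245.75, 182.23], 121), ([247.51, 171.72], 43), ([314.47, 197.98], 107)] [([321.15, 175.94], 52), ([264.56, 202.13], 1045), ([295.3, 196.7], 33), ([297.64, 218.09], 11), ([280.64, 220.09], 11), ([262.64, 222.09], 11), ([245.45, 224.36], 11)]
head [ 0.6048 -0.0034  0.1014] [np.float64(0.0028249035339143066), np.float64(0.0028249035339142)]
hole2 [0.6322 0.0826 0.0654] [np.float64(0.0031648804290310114), np.float64(0.0031648804290309875)]
mark [ 0.5564 -0.1213  0.066 ] [np.float64(0.0023783306539615708), np.float64(0.002378330653961424)]
[0.698  0.1115 0.078 ]
[ 0.611  -0.1574  0.078 ]
[0.5914 0.1447 0.078 ]
[ 0.5041 -0.1225  0.078 ]
```

Call:
arm_command(
  motion=[
    [0.6, [-0.5, -0.28, 0.02], [0, 0, 0]],
    [0.6, [-0.8, -0.45, 0.04], [0, 0, 0]],
    [0.6, [-0.8, -0.45, 0.04], [0, 0, 0]],
    [0.6, [-0.8, -0.45, 0.04], [0, 0, 0]],
    [0.6, [-0.8, -0.45, 0.04], [0, 0, 0]],
    [0.6, [-0.8, -0.45, 0.04], [0, 0, 0]],
    [0.6, [-0.8, -0.45, 0.04], [0, 0, 0]],
    [0.6, [-0.8, -0.45, 0.04], [0, 0, 0]],
    [0.6, [-0.8, -0.45, 0.04], [0, 0, 0]],
    [0.6, [-0.8, -0.45, 0.04], [0, 0, 0]],
    [0.6, [-0.8, -0.45, 0.04], [0, 0, 0]],
    [0.6, [-0.6, -0.4, 0.02], [0, 0, -0.85]],
  ],
)

```text
time: 1.65
ee_pos: [0.597, 0.0053, 0.2041]
tcp_rot: [-180.0, -0.0, 162.2]
wrist_force: [-0.4, 0.1, 0.7]
opening: 0.0509
```

Call:
arm_command(
  motion=[
    [0.6, [0, 0, 0], [0, 0, 0]],
    [0.6, [0, 0, 0], [0, 0, 0]],
  ],
)

```text
time: 1.9
ee_pos: [0.5957, 0.0074, 0.2045]
tcp_rot: [-180.0, -0.1, 162.1]
wrist_force: [0.3, -0.2, 0.1]
opening: 0.0513
```

Run:
```python
from h import *
np.set_printoptions(precision=4,suppress=True)
o=bot.get_obs();print(o['q'],o['ee_pos'],o['tcp_rot'],o['opening'])
im=viewer.camera('wrist'); np.save('w1.npy',np.array([0])); import pickle; pickle.dump((viewer.calibration('wrist'),im),open('w1.pkl','wb'))
cv2.imwrite('pics/w1.png',im)
```

```text
[ 0.7035 10.9452 13.744  92.8512  0.0104 18.6262] [0.5957 0.0074 0.2045] [-179.9931   -0.053   162.0773] 0.05130600402598843
```

View pics/w1.png

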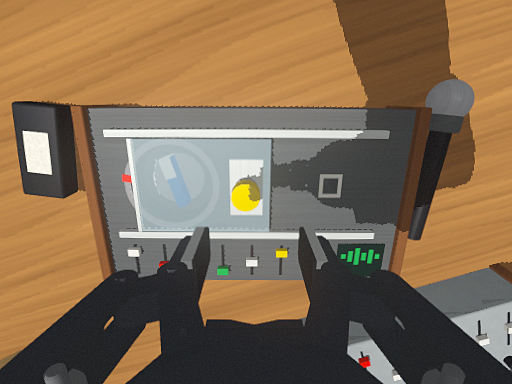

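```bash
cat > m.py <<'E'
from h import *
import pickle,sys
np.set_printoptions(precision=4,suppress=True)
def seg(im,lo,hi,amin=8):
    m=cv2.inRange(cv2.cvtColor(im,cv2.COLOR_BGR2HSV),lo,hi); n,l,s,c=cv2.connectedComponentsWithStats(m)
    return [(c[i].round(1).tolist(),s[i].tolist()) for i in range(1,n) if s[i][4]>=amin]
E
python3 - <<'E'
from m import *
c,im=pickle.load(open('w1.pkl','rb'))
print('yel',seg(im,(20,130,90),(35,255,255)))
print('red',seg(im,(0,170,90),(6,255,255)))
print('white',seg(im,(0,0,180),(180,40,255)))
cv2.imwrite('pics/w1z.png',cv2.resize(im[100:280,80:430],None,fx=2.2,fy=2.2,interpolation=cv2.INTER_CUBIC))
E
```

```text
yel [([245.3, 195.6], [231, 180, 29, 32, 692]), ([281.2, 252.8], [276, 248, 12, 10, 103])]
red [([126.4, 177.8], [123, 174, 8, 8, 49]), ([162.3, 262.8], [159, 261, 10, 6, 31]), ([364.1, 361.8], [359, 357, 11, 11, 91])]
white [([231.6, 133.1], [103, 129, 260, 9, 2045]), ([37.0, 152.0], [23, 131, 29, 44, 1015]), ([194.1, 181.1], [119, 139, 180, 100, 9674]), ([128.3, 187.0], [125, 182, 7, 11, 38]), ([264.2, 186.6], [264, 183, 2, 8, 10]), ([247.4, 210.2], [230, 198, 34, 18, 275]), ([213.6, 220.6], [210, 220, 8, 2, 9]), ([346.9, 235.4], [316, 233, 58, 6, 317]), ([133.0, 252.9], [127, 250, 12, 7, 76]), ([251.1, 262.7], [246, 260, 12, 7, 70]), ([487.9, 328.0], [452, 304, 60, 66, 1311]), ([509.8, 330.7], [508, 328, 4, 6, 20]), ([374.9, 358.4], [358, 341, 35, 43, 372]), ([354.5, 354.8], [348, 347, 13, 15, 52]), ([397.5, 378.2], [393, 375, 12, 9, 50])]
```

View pics/w1z.png

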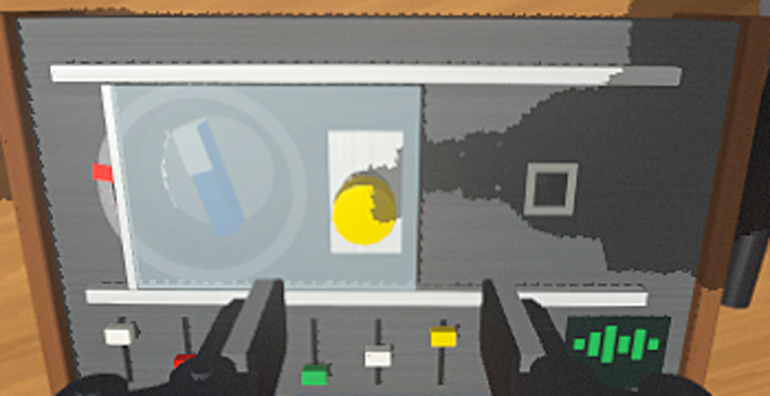

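Run:
```python
from m import *
c,im=pickle.load(open('w1.pkl','rb'))
f=lambda u,v:(80+u/2.2,100+v/2.2)
ct,cs=viewer.calibration('top'),viewer.calibration('scene')
for n,uv,z,t,s in [('head',(364,214),.110,(348,275),(325,162)),('hole2',(551,189),.070,(226,244),(455,162)),('mark',(103,172),.072,(518,352),(132,214))]:
    u=f(*uv); r=ray(c,*u); print(n,'plane',onz(c,*u,z),'tri top',tri([r,ray(ct,180+t[0]/5,110+t[1]/5)]),'tri3',tri([r,ray(cs,220+s[0]/6,170+s[1]/6),ray(ct,180+t[0]/5,110+t[1]/5)]))
R=[onz(c,*f(*p),.078) for p in [(50,67),(680,68),(86,291),(648,293)]]
for p in R: print(p)
for a,b in [(0,1),(2,3)]:
    d=R[b]-R[a]; print('len',np.linalg.norm(d),'yaw',np.degrees(np.arctan2(-d[0],d[1])))
```

```text
head plane [ 0.6018 -0.0024  0.11  ] tri top (array([ 0.6048, -0.0049,  0.0984]), [np.float64(0.0012773490767357867), np.float64(0.0012773490767357457)]) tri3 (array([ 0.6047, -0.0035,  0.1014]), [np.float64(0.00012148982666418917), np.float64(0.0028855530161111666), np.float64(0.0027642762252015705)])
hole2 plane [0.6311 0.0831 0.07  ] tri top (array([0.6275, 0.0799, 0.0807]), [np.float64(0.0013510530057915466), np.float64(0.0013510530057916365)]) tri3 (array([0.6324, 0.083 , 0.0659]), [np.float64(0.0009019160787411347), np.float64(0.0027367784247498213), np.float64(0.003604577587279454)])
mark plane [ 0.5554 -0.1211  0.072 ] tri top (array([ 0.5555, -0.1233,  0.0679]), [np.float64(0.00038142947030860355), np.float64(0.00038142947030842846)]) tri3 (array([ 0.5564, -0.122 ,  0.0682]), [np.float64(0.0012552025826111197), np.float64(0.003064881768476067), np.float64(0.0018931198223301907)])
[ 0.5025 -0.1192  0.078 ]
[0.5901 0.1502 0.078 ]
[ 0.6087 -0.154   0.078 ]
[0.6972 0.1163 0.078 ]
len 0.2832868172425193 yaw -18.018561049735162
len 0.2843686803992994 yaw -18.130250905644413
```

Call:
arm_command(
  motion=[
    [0.6, [-0.16, -0.12, 0.1], [0, 0, 0]],
    [0.6, [0, 0, 0.4], [0, 0, 0]],
    [0.6, [0, 0, 0.5], [0, 0, 0]],
    [0.6, [0, 0, 0], [0, 0, 0]],
    [0.6, [0, 0, 0], [0, 0, 0]],
  ],
)

```text
time: 2.58
ee_pos: [0.6033, -0.0025, 0.146]
tcp_rot: [180.0, 0.1, 162.2]
wrist_force: [0.0, 0.6, 0.5]
opening: 0.051
```

Run:
```python
from m import *
o=bot.get_obs();print(o['ee_pos'],o['tcp_rot'],o['opening'])
c=viewer.calibration('wrist');im=viewer.camera('wrist'); pickle.dump((c,im),open('w2.pkl','wb'))
cv2.imwrite('pics/w2.png',im)
print('yel',seg(im,(20,130,90),(35,255,255)))
for z in (.079,.102): print('tcp axis px at',z,proj(c,[*o['ee_pos'][:2],z]))
```

```text
[ 0.6033 -0.0025  0.146 ] [179.9831   0.0622 162.1541] 0.05104209752395636
yel [([252.1, 209.1], [234, 189, 37, 41, 1206]), ([294.6, 276.5], [288, 271, 15, 12, 169])]
tcp axis px at 0.079 (np.float64(253.8541600683312), np.float64(198.51366642258733))
tcp axis px at 0.102 (np.float64(253.89208668737214), np.float64(209.3137609269125))
```

View pics/w2.png

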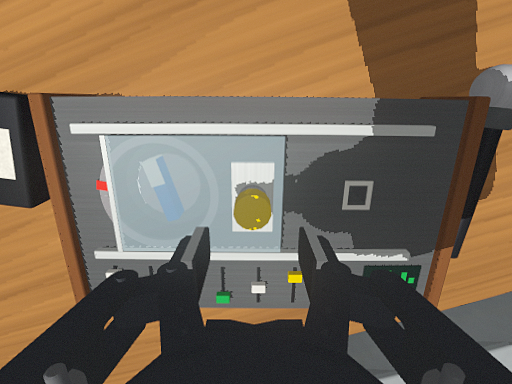

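Call:
arm_command(
  motion=[
    [0.6, [0, -0.01, 0.3], [0, 0, 0]],
    [0.6, [0, 0, 0.35], [0, 0, 0]],
    [0.6, [0, 0, 0.3], [0, 0, 0]],
    [0.6, [0, 0, 0.06], [0, 0, 0]],
    [0.6, [0, 0, 0], [0, 0, 0]],
    [0.6, [0, 0, 0], [0, 0, 0]],
  ],
)

```text
time: 3.38
ee_pos: [0.6033, -0.0032, 0.0852]
tcp_rot: [180.0, 0.1, 162.1]
wrist_force: [0.6, 0.7, 0.5]
opening: 0.0515
```

Run:
```python
from m import *
o=bot.get_obs();print(o['ee_pos'],o['tcp_rot'],o['opening'],o['wrist_force'])
im=viewer.camera('wrist'); cv2.imwrite('pics/w3.png',im)
```

```text
[ 0.6033 -0.0032  0.0852] [179.9784   0.0718 162.1373] 0.05145320219933056 [0.5848 0.6939 0.4553]
```

View pics/w3.png

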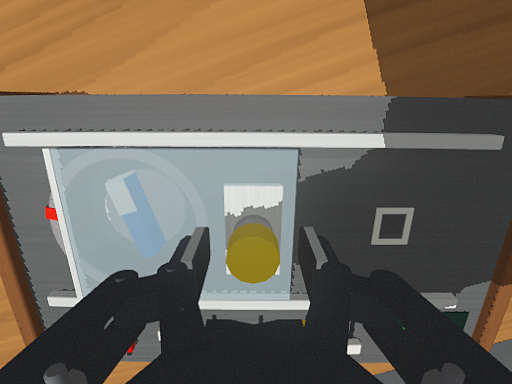

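Call:
arm_command(
  motion=[
    [0.2, [0, 0, 0], [0, 0, 0]],
    [0.2, [0, 0, 0], [0, 0, 0]],
    [0.2, [0, 0, 0], [0, 0, 0]],
    [0.2, [0, 0, 0], [0, 0, 0]],
    [0.2, [0, 0, 0], [0, 0, 0]],
  ],
  newtons=40,
)

```text
time: 4.05
ee_pos: [0.6031, -0.0032, 0.085]
tcp_rot: [180.0, 0.1, 162.1]
wrist_force: [-1.3, 0.3, 5.6]
opening: 0.0263
```

Call:
arm_command(
  motion=[
    [0.2, [0, 0, -0.1], [0, 0, 0]],
    [0.2, [0, 0, -0.08], [0, 0, 0]],
    [0.2, [0, 0, 0], [0, 0, 0]],
  ],
)

```text
time: 4.42
ee_pos: [0.6029, -0.0032, 0.0949]
tcp_rot: [-180.0, -0.0, 162.1]
wrist_force: [4.8, -1.2, -6.6]
opening: 0.0266
```

Run:
```python
from m import *
o=bot.get_obs();print(o['ee_pos'],o['tcp_rot'],o['opening'],o['wrist_force'])
im=viewer.camera('wrist'); cv2.imwrite('pics/w4.png',im)
```

```text
[ 0.6029 -0.0032  0.0949] [-179.9959   -0.0049  162.1343] 0.02659656488449415 [ 4.8098 -1.1746 -6.6104]
```

View pics/w4.png

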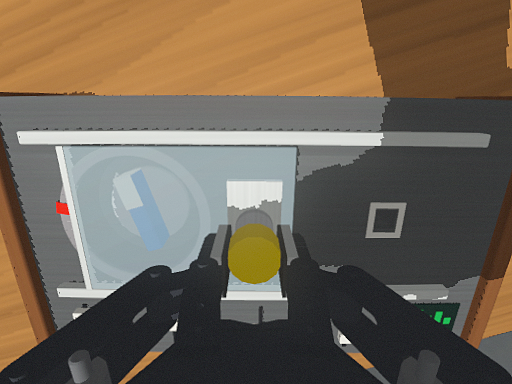

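Call:
arm_command(
  motion=[
    [0.2, [0, 0.1, 0], [0, 0, 0]],
    [0.2, [0, 0.2, 0], [0, 0, 0]],
    [0.2, [0, 0.25, 0], [0, 0, 0]],
    [0.2, [0, 0.25, 0], [0, 0, 0]],
    [0.2, [0, 0.25, 0], [0, 0, 0]],
    [0.2, [0, 0.25, 0], [0, 0, 0]],
    [0.2, [0, 0.15, 0], [0, 0, 0]],
    [0.2, [0, 0.04, 0], [0, 0, 0]],
    [0.2, [0, 0, 0], [0, 0, 0]],
    [0.2, [0, 0, 0], [0, 0, 0]],
  ],
)

```text
time: 5.72
ee_pos: [0.6308, 0.0818, 0.0947]
tcp_rot: [-180.0, 0.1, 162.1]
wrist_force: [7.6, -1.5, -7.5]
opening: 0.0261
```

Run:
```python
from m import *
o=bot.get_obs();p=o['ee_pos'];print(p,o['tcp_rot'],o['opening'],o['wrist_force'])
d=p[:2]-[.6029,-.0032]; y=np.radians(-18.07); print('along',d@[-np.sin(y),np.cos(y)],'across',d@[np.cos(y),np.sin(y)])
im=viewer.camera('wrist'); cv2.imwrite('pics/w5.png',im)
```

```text
[0.6308 0.0818 0.0947] [-179.9867    0.0581  162.1254] 0.026064107000093498 [ 7.5819 -1.5163 -7.4682]
along 0.08944365097647343 across 0.00019864534584463928
```

View pics/w5.png

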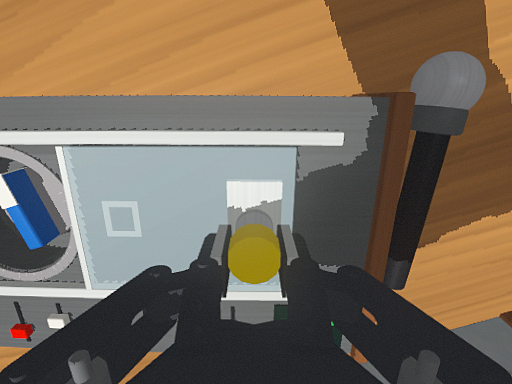

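Call:
arm_command(
  motion=[
    [0.55, [0, 0, 0], [0, 0, 0]],
    [0.55, [0, 0, 0], [0, 0, 0]],
    [0.55, [0, 0, 0], [0, 0, 0]],
    [0.55, [0, 0, 0], [0, 0, 0]],
  ],
)

```text
time: 6.28
ee_pos: [0.6301, 0.082, 0.0953]
tcp_rot: [180.0, 0.0, 162.1]
wrist_force: [-0.3, -0.0, -0.4]
opening: 0.0471
```

Run:
```python
from m import *
o=bot.get_obs();p=o['ee_pos'];print(p,o['tcp_rot'],o['opening'],o['wrist_force'])
c=viewer.calibration('wrist');im=viewer.camera('wrist'); cv2.imwrite('pics/w6.png',im)
print('px head top centre if down/up',proj(c,[p[0],p[1],.110]),proj(c,[p[0],p[1],.118]))
```

```text
[0.6301 0.082  0.0953] [179.9978   0.0031 162.1398] 0.047085278005737655 [-0.343  -0.0236 -0.3645]
px head top centre if down/up (np.float64(254.08389088191586), np.float64(251.6100801575814)) (np.float64(254.11203554412776), np.float64(260.00109931083864))
```

View pics/w6.png

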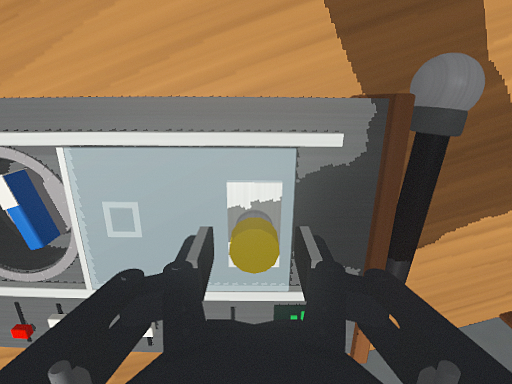

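Call:
arm_command(
  motion=[
    [0.55, [0, 0, -0.3], [0, 0, 0]],
    [0.55, [0, 0, -0.6], [0, 0, 0]],
    [0.4, [0, -0.3, -0.5], [0, 0, 0]],
    [0.4, [0, -0.6, 0], [0, 0, 0]],
    [0.4, [0, -0.7, 0], [0, 0, 0]],
    [0.4, [0, -0.7, 0], [0, 0, 0]],
    [0.4, [0, -0.5, 0], [0, 0, 0]],
    [0.4, [0, 0, 0], [0, 0, 0]],
    [0.4, [0, 0, 0], [0, 0, 0]],
  ],
)

```text
time: 7.45
ee_pos: [0.579, -0.0776, 0.18]
tcp_rot: [180.0, 0.1, 162.1]
wrist_force: [0.4, 0.1, 0.1]
opening: 0.0343
```

Run:
```python
from m import *
o=bot.get_obs();p=o['ee_pos'];print(p,o['tcp_rot'],o['opening'],o['wrist_force'],o['q'])
c=viewer.calibration('wrist');im=viewer.camera('wrist'); pickle.dump((c,im),open('w7.pkl','wb')); cv2.imwrite('pics/w7.png',im)
cv2.imwrite('pics/w7z.png',cv2.resize(im[100:300,100:420],None,fx=2.5,fy=2.5,interpolation=cv2.INTER_CUBIC))
im=viewer.camera('top');cv2.imwrite('pics/top7.png',im)
```

```text
[ 0.579  -0.0776  0.18  ] [179.9743   0.0582 162.1281] 0.03429824221087467 [0.3879 0.0707 0.0878] [-7.6407  8.8737  8.6675 89.732   0.0149 10.2313]
```

View pics/w7.png

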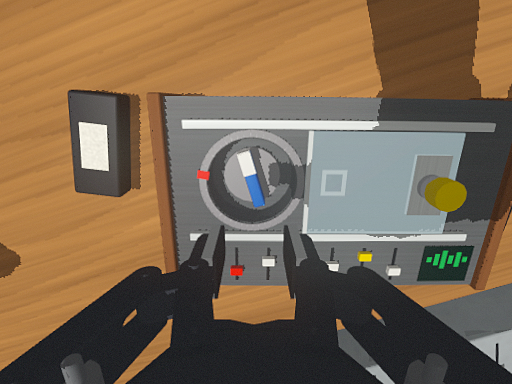

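View pics/w7z.png

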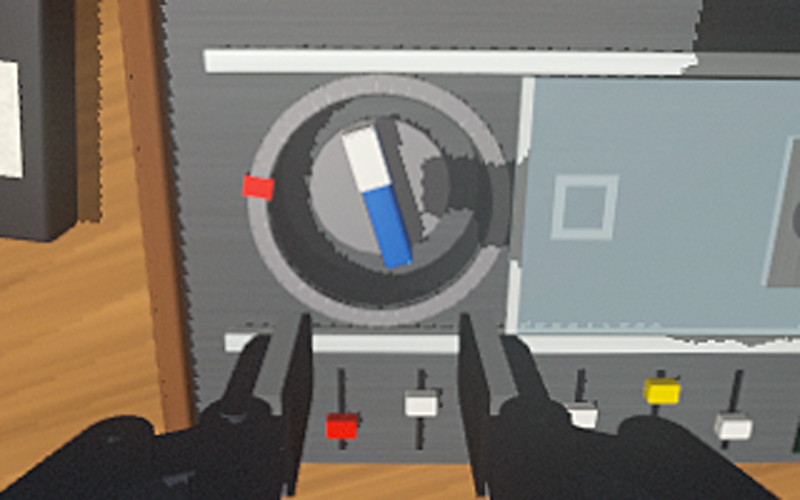

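Run:
```python
from m import *
c,im=pickle.load(open('w7.pkl','rb'))
f=lambda u,v:(100+u/2.5,100+v/2.5)
g=cv2.cvtColor(im,cv2.COLOR_BGR2GRAY).astype(float)
# radial edges: outer ring edge along rays from approx centre, on plane .072
c0=onz(c,*f(380,200),.072)[:2]
def samp(p): 
    u,v=proj(c,p); return cv2.getRectSubPix(g.astype(np.float32),(1,1),(u,v))[0,0]
pts=[]
for a in np.radians(np.arange(0,360,5)):
    rs=np.arange(.042,.060,.0005); pr=np.array([samp([c0[0]+r*np.cos(a),c0[1]+r*np.sin(a),.072]) for r in rs])
    d=np.diff(cv2.GaussianBlur(pr.reshape(1,-1).astype(np.float32),(5,1),1)[0]); m=rs[1:]>.047
    i=np.argmin(np.where(m,d,9)); 
    if d[i]<-4: pts.append(c0+rs[i]*np.array([np.cos(a),np.sin(a)]))
P=np.array(pts)
for _ in range(4):
    A=np.c_[2*P,np.ones(len(P))]; s=np.linalg.lstsq(A,(P**2).sum(1),rcond=None)[0]; R=np.sqrt(s[2]+s[0]**2+s[1]**2)
    r=np.hypot(*(P-s[:2]).T)-R; P=P[abs(r)<max(.0008,1.5*r.std())]
C=s[:2]; print('ring centre',C,'R',R,'n',len(P))
uy=np.radians(-18.07)
def ang(p): # knob angle relative to unit -x
    d=np.array(p[:2])-C; return np.degrees((np.arctan2(d[1],d[0])-uy-np.pi+np.pi)%(2*np.pi)-np.pi), np.hypot(*d)
red=seg(im,(0,150,90),(8,255,255)); print(red)
for q in red:
    m=onz(c,*q[0],.072); print('mark',m,ang(m))
m=onz(c,*f(258,187),.072); print('mark hand',ang(m))
h=cv2.cvtColor(im,cv2.COLOR_BGR2HSV)
sub=np.zeros(h.shape[:2],np.uint8); sub[140:215,220:280]=1
bl=(cv2.inRange(h,(105,120,60),(125,255,255))>0)&(sub>0); wh=(cv2.inRange(h,(0,0,200),(180,30,255))>0)&(sub>0)
for n,mk in (('blue',bl),('white',wh),('both',bl|wh)):
    ys,xs=np.nonzero(mk); W=np.array([onz(c,x,y,.065)[:2] for x,y in zip(xs,ys)])
    mu=W.mean(0); U,S,V=np.linalg.svd(W-mu); rect=cv2.minAreaRect((W*1e3).astype(np.float32))
    d=V[0]; print(n,len(xs),mu,'axis deg',np.degrees(np.arctan2(d[1],d[0])),rect, ang(mu))
```

```text
ring centre [ 0.5771 -0.0795] R 0.05053287939834163 n 58
[([203.0, 174.5], [197, 170, 13, 10, 91]), ([236.3, 270.4], [230, 265, 13, 11, 123])]
mark [ 0.5552 -0.121   0.072 ] (np.float64(80.32432806394519), np.float64(0.04697860608953763))
mark [ 0.6665 -0.1257  0.072 ] (np.float64(170.69494159254418), np.float64(0.10063481013723807))
mark hand (np.float64(80.64710753777129), np.float64(0.04675594116073364))
blue 381 [ 0.588  -0.0792] axis deg -2.0352755831784934 ((588.5372314453125, -79.12268829345703), (12.24545669555664, 33.81186294555664), 88.0567626953125) (np.float64(-160.4139043762115), np.float64(0.010863391934681275))
white 308 [ 0.5591 -0.0793] axis deg -1.3177435701245175 ((559.2617797851562, -79.21513366699219), (12.553190231323242, 23.39727783203125), 89.30413055419922) (np.float64(17.560297734275125), np.float64(0.01803294648240986))
both 689 [ 0.575  -0.0792] axis deg -0.21863055115126986 ((576.5562744140625, -79.2271957397461), (12.804540634155273, 57.970394134521484), 89.87339782714844) (np.float64(11.668443481036391), np.float64(0.0020686666251363227))
```

Call:
arm_command(
  motion=[
    [0.4, [0.03, -0.04, 0], [0, 0, 0]],
    [0.4, [0, 0, 0.2], [0, 0, -1]],
    [0.4, [0, 0, 0.5], [0, 0, -1]],
    [0.4, [0, 0, 0.5], [0, 0, -0.9]],
    [0.4, [0, 0, 0.2], [0, 0, 0]],
    [0.4, [0, 0, 0], [0, 0, 0]],
    [0.4, [0, 0, 0], [0, 0, 0]],
  ],
)

```text
time: 8.43
ee_pos: [0.5769, -0.0797, 0.0965]
tcp_rot: [-180.0, 0.1, 179.5]
wrist_force: [0.4, -0.0, 0.5]
opening: 0.0343
```

Run:
```python
from m import *
o=bot.get_obs();p=o['ee_pos'];print(p,o['tcp_rot'],o['opening'],o['wrist_force'],o['q'])
c=viewer.calibration('wrist');im=viewer.camera('wrist'); pickle.dump((c,im),open('w8.pkl','wb'))
print(proj(c,[*p[:2],.065])); cv2.imwrite('pics/w8.png',im)
```

```text
[ 0.5769 -0.0797  0.0965] [-179.9888    0.0974  179.482 ] 0.03428928336929582 [ 0.4215 -0.0305  0.4977] [-7.8627  8.7495 -0.6877 80.4648  0.0014 -7.3447]
(np.float64(254.0744063729602), np.float64(216.27084438732444))
```

View pics/w8.png

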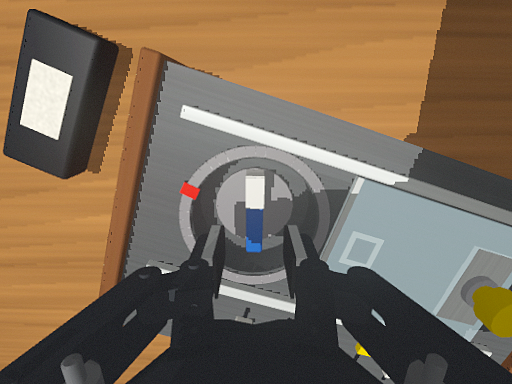

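Call:
arm_command(
  motion=[
    [0.4, [0, 0, 0.25], [0, 0, 0]],
    [0.4, [0, 0, 0.25], [0, 0, 0]],
    [0.4, [0, 0, 0.2], [0, 0, 0]],
    [0.4, [0, 0, 0.06], [0, 0, 0]],
    [0.4, [0, 0, 0], [0, 0, 0]],
    [0.4, [0, 0, 0], [0, 0, 0]],
  ],
)

```text
time: 9.22
ee_pos: [0.5766, -0.0797, 0.05]
tcp_rot: [-180.0, 0.1, 179.5]
wrist_force: [-0.1, -0.1, 0.8]
opening: 0.0343
```

Call:
arm_command(
  motion=[
    [0.05, [0, 0, 0], [0, 0, 0]],
    [0.05, [0, 0, 0], [0, 0, 0]],
    [0.05, [0, 0, 0], [0, 0, 0]],
    [0.05, [0, 0, 0], [0, 0, 0]],
    [0.05, [0, 0, 0], [0, 0, 0]],
  ],
  newtons=25,
)

```text
time: 9.85
ee_pos: [0.5765, -0.0795, 0.05]
tcp_rot: [180.0, 0.0, 179.5]
wrist_force: [-0.4, 2.5, 5.7]
opening: 0.0114
```

Run:
```python
from m import *
o=bot.get_obs();p=o['ee_pos'];print(p,o['tcp_rot'],o['opening'],o['wrist_force'],o['torque'])
im=viewer.camera('wrist'); cv2.imwrite('pics/w9.png',im)
```

```text
[ 0.5765 -0.0795  0.05  ] [179.9884   0.0461 179.5475] 0.011417615028023029 [-0.3808  2.5047  5.7489] [0.4697 0.1355 0.0516]
```

View pics/w9.png

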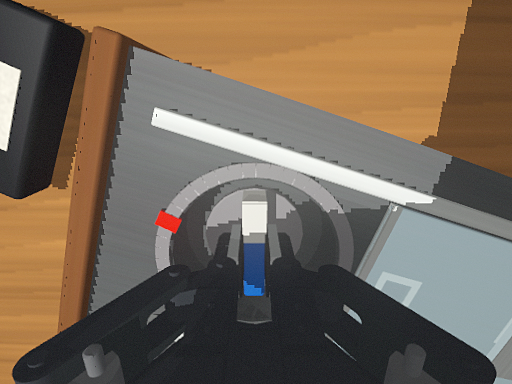

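Call:
arm_command(
  motion=[
    [0.05, [0, 0, 0], [0, 0, -0.6]],
    [0.05, [0, 0, 0], [0, 0, -0.8]],
    [0.05, [0, 0, 0], [0, 0, -0.8]],
    [0.05, [0, 0, 0], [0, 0, -0.8]],
    [0.05, [0, 0, 0], [0, 0, 0]],
  ],
)

```text
time: 10.52
ee_pos: [0.5766, -0.0797, 0.05]
tcp_rot: [-180.0, 0.0, -162.4]
wrist_force: [-1.3, 1.2, 4.8]
opening: 0.0114
```

Call:
arm_command(
  motion=[
    [0.05, [0, 0, 0], [0, 0, -0.8]],
    [0.05, [0, 0, 0], [0, 0, -0.9]],
    [0.05, [0, 0, 0], [0, 0, -0.9]],
    [0.05, [0, 0, 0], [0, 0, -0.9]],
    [0.05, [0, 0, 0], [0, 0, -0.9]],
    [0.05, [0, 0, 0], [0, 0, -0.9]],
    [0.05, [0, 0, 0], [0, 0, -0.9]],
    [0.05, [0, 0, 0], [0, 0, -0.8]],
    [0.05, [0, 0, 0], [0, 0, -0.4]],
    [0.05, [0, 0, 0], [0, 0, 0]],
    [0.05, [0, 0, 0], [0, 0, 0]],
  ],
)

```text
time: 11.9
ee_pos: [0.5768, -0.0801, 0.05]
tcp_rot: [-179.9, -0.0, -118.1]
wrist_force: [2.2, -1.5, 4.7]
opening: 0.0112
```

Run:
```python
from m import *
o=bot.get_obs();p=o['ee_pos'];print(p,o['tcp_rot'],o['opening'],o['wrist_force'],o['torque'])
im=viewer.camera('wrist'); cv2.imwrite('pics/w10.png',im)
```

```text
[ 0.5768 -0.0801  0.05  ] [-179.9005   -0.0027 -118.135 ] 0.011203229853735744 [ 2.1988 -1.5114  4.6548] [-0.4236 -0.5963  0.0385]
```

View pics/w10.png

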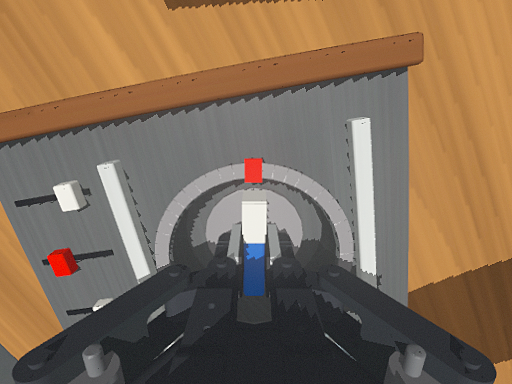

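Call:
arm_command(
  motion=[
    [0.4, [0, 0, 0], [0, 0, 0]],
    [0.4, [0, 0, 0], [0, 0, 0]],
    [0.4, [0, 0, 0], [0, 0, 0]],
    [0.4, [0, 0, -0.3], [0, 0, 0]],
    [0.4, [0, 0, -0.6], [0, 0, 0]],
    [0.4, [0, 0, -0.8], [0, 0, 0]],
    [0.4, [0, 0, -0.4], [0, 0, 0]],
    [0.4, [0, 0, 0], [0, 0, 0]],
    [0.4, [0, 0, 0], [0, 0, 0]],
  ],
)

```text
time: 13.08
ee_pos: [0.576, -0.0797, 0.175]
tcp_rot: [180.0, -0.0, -118.1]
wrist_force: [-0.2, 0.5, 0.0]
opening: 0.0341
```

Run:
```python
from m import *
o=bot.get_obs();p=o['ee_pos'];print(p,o['tcp_rot'],o['opening'],o['wrist_force'])
c=viewer.calibration('wrist');im=viewer.camera('wrist'); pickle.dump((c,im),open('w11.pkl','wb')); cv2.imwrite('pics/w11.png',im)
cv2.imwrite('pics/w11z.png',cv2.resize(im[80:280,120:400],None,fx=2.8,fy=2.8,interpolation=cv2.INTER_CUBIC))
```

```text
[ 0.576  -0.0797  0.175 ] [ 179.9664   -0.0125 -118.0664] 0.034106708046829956 [-0.1799  0.5304  0.0472]
```

View pics/w11z.png

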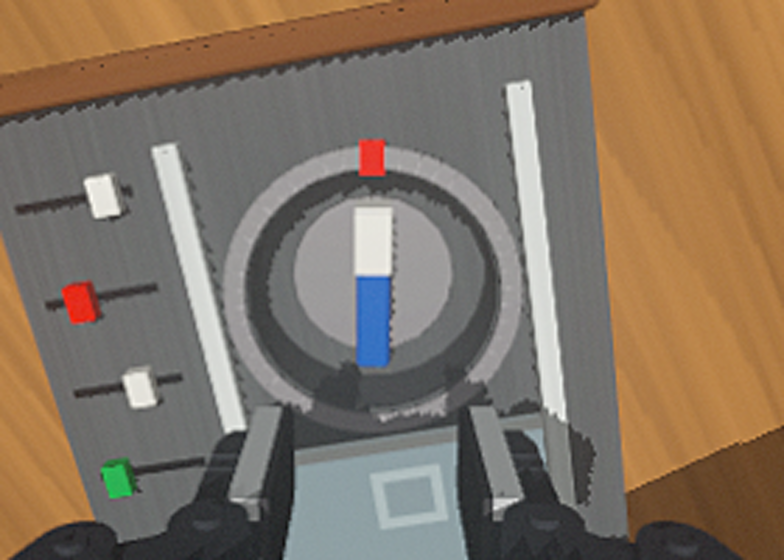

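Bar points to the mark; quantify the residual and check the plunger in the overhead views.

Run:
```python
from m import *
c,im=pickle.load(open('w11.pkl','rb'))
h=cv2.cvtColor(im,cv2.COLOR_BGR2HSV)
q=[r for r in seg(im,(0,150,90),(8,255,255)) if 230<r[0][0]<280]; print(q)
m=onz(c,*q[0][0],.072)[:2]
sub=np.zeros(h.shape[:2],np.uint8); sub[145:220,235:275]=1
bl=(cv2.inRange(h,(105,120,60),(125,255,255))>0)&(sub>0); wh=(cv2.inRange(h,(0,0,200),(180,30,255))>0)&(sub>0)
mu={}
for n,mk in (('blue',bl),('white',wh)):
    ys,xs=np.nonzero(mk); W=np.array([onz(c,x,y,.065)[:2] for x,y in zip(xs,ys)]); mu[n]=W.mean(0); print(n,len(xs),mu[n],cv2.minAreaRect((W*1e3).astype(np.float32)))
a=np.degrees(np.arctan2(*(mu['white']-mu['blue'])[::-1]))
for C in ([.5771,-.0795],[.5766,-.0797]): print('bar',a,'mark',np.degrees(np.arctan2(*(m-C)[::-1])), np.hypot(*(m-C)))
for n in('top','scene'): cv2.imwrite(f'pics/{n}12.png',viewer.camera(n))
```

```text
[([252.4, 136.0], [248, 130, 10, 13, 110])]
blue 357 [ 0.5825 -0.0698] ((582.8248901367188, -69.9743423461914), (32.462100982666016, 11.05187702178955), 61.895320892333984)
white 311 [ 0.5684 -0.0959] ((568.4672241210938, -95.75018310546875), (22.511577606201172, 11.598735809326172), 61.89723205566406)
bar -118.33064423223186 mark -117.45882998947972 0.047386279061890475
bar -118.33064423223186 mark -117.03020259343248 0.046979569611585316
```

Run:
```python
import cv2,numpy as np
a=cv2.resize(cv2.imread('pics/top12.png')[110:215,180:335],None,fx=4,fy=4,interpolation=cv2.INTER_CUBIC)
b=cv2.resize(cv2.imread('pics/scene12.png')[140:260,220:345],None,fx=4,fy=4,interpolation=cv2.INTER_CUBIC)
cv2.imwrite('pics/a12.png',a);cv2.imwrite('pics/b12.png',b)
```

```text
(no output)
```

View pics/b12.png

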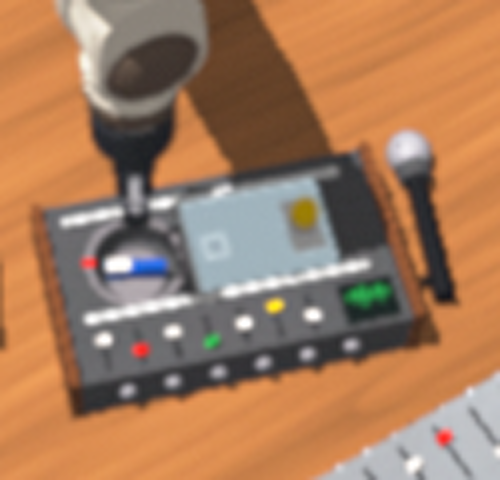

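Call:
arm_command(
  motion=[
    [0.4, [-0.3, 0, -0.2], [0, 0, 0]],
    [0.4, [-0.5, 0, -0.2], [0, 0, 0]],
    [0.4, [-0.4, 0, 0], [0, 0, 0]],
    [0.4, [-0.15, 0, 0], [0, 0, 0]],
    [0.4, [0, 0, 0], [0, 0, 0]],
    [0.4, [0, 0, 0], [0, 0, 0]],
  ],
)

```text
time: 13.98
ee_pos: [0.614, -0.0088, 0.1991]
tcp_rot: [180.0, -0.0, -118.1]
wrist_force: [0.4, -0.2, 0.4]
opening: 0.0339
```

Run:
```python
from m import *
c=viewer.calibration('wrist');im=viewer.camera('wrist'); pickle.dump((c,im),open('w13.pkl','wb')); cv2.imwrite('pics/w13.png',im)
print(bot.get_obs()['ee_pos'],seg(im,(20,100,60),(35,255,255)))
c7,i7=pickle.load(open('w7.pkl','rb')); print(seg(i7,(20,100,60),(35,255,255)))
print(viewer.calibration('top')['cx'],seg(cv2.imread('pics/top12.png')[110:215,180:335],(20,100,60),(35,255,255)))
```

```text
[ 0.614  -0.0089  0.1993] [([199.2, 225.0], [194, 219, 11, 13, 121]), ([277.2, 269.1], [268, 253, 20, 32, 477])]
[([445.2, 193.8], [424, 177, 43, 35, 1122]), ([364.4, 256.0], [357, 251, 15, 11, 145])]
256.9215305800201 [([65.5, 31.0], [64, 30, 4, 3, 12]), ([43.9, 46.7], [41, 43, 7, 8, 49])]
```

View pics/w13.png

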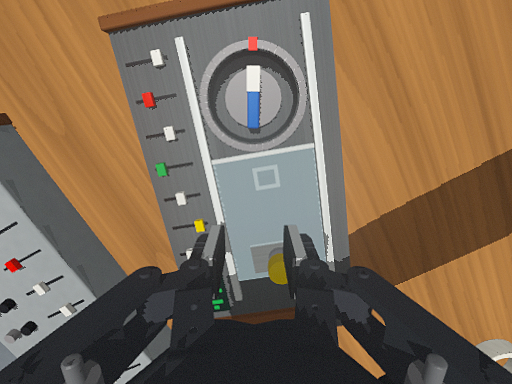

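Call:
arm_command(
  motion=[
    [0.4, [-0.3, 0.1, 0], [0, 0, 0]],
    [0.4, [-0.5, 0.1, 0], [0, 0, 0]],
    [0.4, [-0.3, 0.1, 0], [0, 0, 0]],
    [0.4, [0, 0, 0], [0, 0, 0]],
    [0.4, [0, 0, 0], [0, 0, 0]],
  ],
)

```text
time: 14.65
ee_pos: [0.6294, 0.0583, 0.1995]
tcp_rot: [180.0, -0.0, -118.1]
wrist_force: [-0.1, -0.7, -1.0]
opening: 0.0341
```

Run:
```python
from m import *
c=viewer.calibration('wrist');im=viewer.camera('wrist'); pickle.dump((c,im),open('w14.pkl','wb')); cv2.imwrite('pics/w14.png',im)
y=seg(im,(20,100,60),(35,255,255)); print(bot.get_obs()['ee_pos'],y)
c7,i7=pickle.load(open('w7.pkl','rb'))
ct,cs=viewer.calibration('top'),viewer.calibration('scene')
q=max(y,key=lambda r:r[1][4])[0]
r=[ray(c,*q),ray(c7,445.2,193.8),ray(ct,223.9,156.7)]
print(tri(r[:2]),tri(r))
```

```text
[0.6294 0.058  0.1996] [([177.8, 165.5], [172, 159, 12, 14, 136]), ([264.6, 209.1], [251, 193, 29, 33, 758])]
(array([0.6308, 0.0825, 0.1015]), [np.float64(3.262118415395466e-05), np.float64(3.262118415392558e-05)]) (array([0.631 , 0.082 , 0.1021]), [np.float64(0.00037414277609889245), np.float64(0.00045557548892237633), np.float64(0.0007972435085080057)])
```

View pics/w14.png

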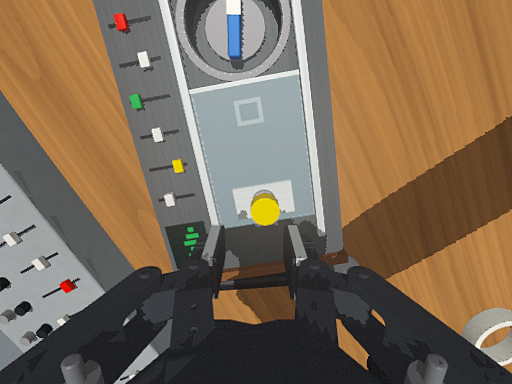

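Run:
```python
from m import *
c,im=pickle.load(open('w13.pkl','rb'))
q=[r for r in seg(im,(0,150,90),(8,255,255)) if 230<r[0][0]<280][0]; m=onz(c,*q[0],.072)[:2]
h=cv2.cvtColor(im,cv2.COLOR_BGR2HSV); s=np.zeros(h.shape[:2],bool); s[60:135,240:266]=1
mk=s&((cv2.inRange(h,(105,120,60),(125,255,255))>0)|(cv2.inRange(h,(0,0,200),(180,30,255))>0))
ys,xs=np.nonzero(mk); W=np.array([onz(c,x,y,.065)[:2] for x,y in zip(xs,ys)]); r=cv2.minAreaRect((W*1e3).astype(np.float32)); C=np.array(r[0])/1e3
print(r,'mark dir',np.degrees(np.arctan2(*(m-C)[::-1])),np.hypot(*(m-C)))
print(bot.job_done())
```

```text
((577.6429443359375, -79.73055267333984), (57.77034378051758, 12.555710792541504), 61.88447570800781) mark dir -118.21122064861898 0.047097066248877655
the job is handed in; nothing more can be done
None
```

I pulled up the plunger, slid the guard about 90 mm to the second hole and let go. I then gripped the sunken knob by its bar and turned it about 62° anticlockwise to the red mark. The job is handed in at about 15 s, with the gripper clear of everything.

**Guard and plunger:** The last views put the plunger head at (0.631, 0.082, 0.102) m. The hole is at (0.631, 0.083) m, and 0.102 m is the height expected with the pin down, so the pin is in and the well is uncovered. I did not test the lock by pushing on the guard.

**Trim knob:** The bar points at about −118.1° in the world frame. The mark measured −118.2° in the last view and −117.0° to −117.5° in the view before it, so the error is about 1° at most. The two views disagree by about 1°, and I made no further adjustment.

**Other checks:** The wrist force read at the end of each move stayed under about 11 N. I kept the arm away from the other objects, but did not measure their positions again afterwards.

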